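Clear the offcuts from the porch shelf into the scrap bin

TASK

Clear the three wood scraps (the stepped offcut, the pointed stake end and the forked piece of branch) off the green mat and into the blue scrap bin, so that all three lie inside it below the rim. Leave the things on the turntable caddy where they are, and let go of everything.

Things in the scene. Friction and masses are not known exactly. Their poses are not given: they have to be found in the camera images.
- lap_mid (a point): Stepped offcut of pale wood, loose, lying on the mat, 50-100 g. The point is the centre of its thick block, half-way up, 15 mm above what it lies on; the block is 70 mm (x) by 34 mm (y) by 30 mm high; beyond it a tongue, 34 mm wide and 16 mm high, runs on 31 mm towards +x (0.035 to 0.066 m). Its x axis lies along its length, z up as it starts.
- stake_mid (a point): Pointed stake end of pale plywood-coloured wood, loose, lying on the mat, 40-85 g. The point is the centre of its straight block, half-way up, 14 mm above what it lies on; the block is 75 mm (x) by 36 mm (y) by 28 mm high; a point tapers on from it to 56 mm in +x. x along its length, z up as it starts.
- branch_mid (a point): Forked piece of dark branch, loose, lying on the mat, 50-100 g. The point is on the axis of the round main stem (30 mm thick), 15 mm above what it lies on; the stem runs along x from -60 to +65 mm. A side branch forks off on +y, joining the stem between x = +25 and +65 mm, and reaches out to about (71, 41) mm; a short stub on -y lies at x = -61 to -24 mm and reaches out to y = -29 mm. Within 20 mm of the point the stem is clear on both sides. z up as it starts.
- bin: Blue open scrap bin standing on the table on the left or right of the board; it does not move. 220 mm (x) by 170 mm (y), 110 mm high, walls and floor 6 mm. Origin at the centre of its underside, x along its longer side, z up.
- mat: Green plastic mat fixed on the board, 290 mm (x) by 220 mm (y), 4 mm thick, on either the left or the right half of the board; the scraps lie side by side on it, about 0.1 m apart along its x, roughly lengthwise along its y. Origin at the centre of its underside, which is 30 mm above the table; its top is 34 mm above the table.
- board: Maple cutting board, fixed, 360 mm (x) by 520 mm (y) by 30 mm thick. Origin at the centre of its underside, on the table.
- caddy: Turntable caddy fixed on the other half of the board. Origin at the centre of its underside, 30 mm above the table, on its turning axis. Its tray, 250 mm across, with floor 32 mm and rim 46 mm above the origin, turns easily when pushed and carries the jar, brush, puller and grip; a middle post with a ball rises to 159 mm above the origin.
- brush_mid (a point): Red plastic brush, 165 mm long, lying on the caddy; leave it. Lies on its side, handle and pale bristles, 42 mm wide, 18 mm high; the point is its centre.
- jar_mid (a point): Glass jar with a screw lid, 62 mm across, 82 mm high, standing on the caddy; leave it. The point is its centre.
- puller_mid (a point): Silver aluminium crank puller, 86 mm long, 24 mm thick, lying on the caddy; leave it. The point is its centre.
- grip_mid (a point): Black rubber grip, 110 mm long, 31 mm thick, lying on the caddy; leave it. The point is its centre.
- pot: Terracotta flower pot with a small plant, fixed, 140 mm across, 150 mm high in all, on the table on the side of the board opposite the bin. Origin at the centre of its underside.
- lap: The same scrap as lap_mid, with its origin at the underside, straight below that point.
- stake: The same scrap as stake_mid, with its origin at the underside, straight below that point.
- branch: The same scrap as branch_mid, with its origin at the underside, straight below that point.

How it is judged:
By the outcome, as a careful person would: the job done as asked, in the order asked, and still so for the second after the job is handed in, with the robot touching nothing.
It also fails if it takes over 72 s, if anything falls off the work surface, if the arm or the gripper's body presses on something with over 40 N, if the wrist force passes 120 N, or if a joint passes its speed limit or range.

ROBOT

A 7-joint arm with a two-finger parallel gripper is mounted at the origin on the work surface. World frame = base frame: x ahead of the robot, y to its left, z up, the work surface at z = 0. Lengths are in m, angles in rad, forces in N, time in s.
With the tool pointing down it reaches from about 0.4 to 0.85 m from the base axis. Payload 10.4 kg.
Tool frame: the origin (TCP) lies midway between the tips of the shut fingers; the grasp point (between the pads) lies 19 mm behind it; z points along the fingers, y is the line along which they close (so a half turn about z gives the same grasp; the last joint's range is limited). The gripper opens to 85 mm and grips with 20 to 120 N. Pads are 22 mm wide; open, the fingers measure 114 mm over their backs; the gripper's body (76 mm by 85 mm) begins 54 mm behind the grasp point. The pads swing forward as they close: fully open they stand 13 mm farther back than shut.
Start: joints at [1.083, 0.332, -0.065, 1.46, 0.022, 1.35, -0.088], TCP at [0.28, -0.559, 0.231] pointing down, gripper open.
Joint ranges: [-2.6, 2.6], [-0.5, 2.12], [-1.47, 1.34], [0.16, 2.42], [-1.27, 4.41], [0.06, 2.06], [-2.6, 2.6]. Speed limits (rad/s): [2.22, 2.22, 2.79, 2.79, 3.14, 3.14, 3.14].

INTERFACE

Orientations are given as [roll, pitch, yaw] about the fixed x, y, z axes, in that order (R = Rz(yaw) Ry(pitch) Rx(roll)).
In Python, from station import manip, gripper_open, clamp, ik, status, eyes, order, spotter gives the robot as it stands. Calls block until the motion is done:
- manip.goto(position, orientation): joint-space move of the TCP to a pose.
- manip.line_to(position, feed=0.15, attitude=None): straight line of the TCP; attitude=None keeps the orientation; feed is the mean speed in m/s.
- manip.move_joints(angles): joint-space move.
- gripper_open() and clamp(f_grip=None): open the fingers fully, or close them until they stop; f_grip is the grip in N (None keeps the last).
- manip.pause(seconds).
- ik(position, orientation): joint angles nearest the present ones, or None.
- status.sense(): the state.
- eyes.get_image(name): name is "scene" or "top" or "wrist"; returns a dict with "pixels" (420x560x3 uint8, red, green, blue), "fovy" (degrees; the focal length in pixels is half the picture's height over the tangent of half this angle, whatever the lens; pixels are square), "cx", "cy" (the principal point, pixels), "distortion" ([k1, k2, p1, p2, k3] as OpenCV has them; the pictures are not rectified), "R" (3x3) and "t" (3): a world point X has camera coordinates R X + t. Camera axes: x right, y down, z forward; pixel columns grow to the right and rows downward; lengths in m; the calibration is good to about 2 mm. A picture is of the moment at which its call begins. There is no depth.
A pose or a line that the arm cannot do raises manip.IKError and nothing moves.
- order.sign_off(): hands the job in; it is judged then, once.
Trained networks look in a picture, given as the dict that the camera call returned (one of the last four; its "shot" number tells which), for a name from the list of things; names that differ only in an ending like _2 or _b are one class to them, and where a whole thing is asked for, a point or a joint stands for the part that bears it (a point fixed in the world has none). Each returns a list of dicts, best first, with "conf" (0 to 1); they miss things now and then, are a little off and sometimes report something else, mostly with a low value. They report only what shows in the picture. A call takes as long as a camera call.
- spotter.boxes_of(picture, label): "xyz" ([x, y, z] in m, in world coordinates, good to about 4 mm: the middle of the surface that is visible of it).
- spotter.cut_out(picture, label): "region" (420x560 bool, what is visible of it).
- spotter.mark_of(picture, label): "xyz" ([x, y, z] in m, in world coordinates, good to about 4 mm: a listed point, or the origin of a listed thing).
The state is a dict: "t": time; "q": joint angles; "joint_vel": joint speeds; "joint_torque": joint torques, N m; "tcp_pos": TCP position; "orientation": TCP orientation; "force": force on the tool from outside, world axes, zero at the start; "torque": the same for the moment, N m; "gripper_width": finger opening in m; "finger_force": force on a finger pad.
Only numpy, scipy, OpenCV 4.12 (cv2) and the standard library are available. Lean on these libraries where they do the work, as an engineer would, in place of code of your own. Each camera call takes 0.05 s, during which the arm holds its last target. There are 200 camera calls.

## Working session

There is one attempt and no reset: what is moved stays moved. The work goes in short steps, each a Python script; the robot and the scene stay as the last script left them, time stands still between calls to the robot, and variables do not carry over. Pictures are saved under pics/ and viewed, at most 10 in all, crops included, and the job is handed in when it is done.

```bash
mkdir -p pics; ls
cat > h.py <<'E'
from station import *
import numpy as np, cv2
def save(im,n): cv2.imwrite('pics/'+n,im['pixels'][:,:,::-1])
E
python3 - <<'E'
from h import *
print(status.sense())
a=[eyes.get_image(n) for n in('top','scene')]
cv2.imwrite('pics/a_top.png',a[0]['pixels'][:,:,::-1]);cv2.imwrite('pics/a_scene.png',a[1]['pixels'][:,:,::-1])
for im,n in zip(a,('top','scene')):
  print(n,im['fovy'],im['t'])
  for l in 'lap_mid stake_mid branch_mid bin mat board caddy pot'.split():
    r=spotter.mark_of(im,l); print(l,[(np.round(d['xyz'],3),round(d['conf'],2)) for d in r[:2]])
E
```

```text
pics
{'t': 0.0, 'q': array([ 1.08337286,  0.33281966, -0.06470087,  1.46094959,  0.02157421,
        1.34990654, -0.08849907]), 'joint_vel': array([-1.94058036e-03, -1.72952416e-03, -9.14485266e-04, -2.45519200e-03,
       -7.97009901e-05, -2.27579554e-03, -1.16554153e-03]), 'joint_torque': array([-2.83713043e-04, -6.25433135e+01,  4.91910393e-02, -3.91610205e+01,
        1.63045147e-02,  9.74198570e-03, -1.10213176e-05]), 'tcp_pos': array([ 0.2799976 , -0.55834567,  0.23054459]), 'orientation': array([-3.14020438e+00,  4.10281785e-05,  4.64840742e-01]), 'force': array([-0.17378349,  0.91097653,  1.07597681]), 'torque': array([ 0.01671575,  0.04063975, -0.03687545]), 'finger_force': 0.0, 'gripper_width': 0.08557036301485879}
top 52.832356763151395 [-0.02891904  0.55310857  0.9722139 ]
lap_mid [(array([ 0.652, -0.142,  0.047]), 0.79)]
stake_mid [(array([ 0.446, -0.171,  0.047]), 0.7), (array([ 0.479,  0.42 , -0.   ]), 0.63)]
branch_mid [(array([ 0.546, -0.139,  0.047]), 0.84)]
bin [(array([0.48 , 0.419, 0.002]), 0.77)]
mat [(array([ 0.547, -0.147,  0.03 ]), 0.95)]
board [(array([ 0.549, -0.01 ,  0.   ]), 0.73)]
caddy [(array([0.55 , 0.127, 0.031]), 0.96)]
pot [(array([ 0.502, -0.417, -0.   ]), 0.93), (array([ 0.549, -0.14 ,  0.037]), 0.52)]
scene 53.54054717322638 [-0.46463427 -0.12194626  1.25042644]
lap_mid [(array([ 0.652, -0.141,  0.051]), 0.78), (array([ 0.551, -0.135,  0.029]), 0.36)]
stake_mid [(array([ 0.441, -0.174,  0.047]), 0.83)]
branch_mid [(array([ 0.549, -0.139,  0.051]), 0.78), (array([ 0.649, -0.142,  0.051]), 0.69)]
bin [(array([ 0.48 ,  0.422, -0.002]), 0.92)]
mat [(array([ 0.547, -0.146,  0.028]), 0.94), (array([ 0.653, -0.137,  0.036]), 0.32)]
board [(array([ 0.548, -0.01 ,  0.003]), 0.95)]
caddy [(array([0.542, 0.125, 0.028]), 0.61)]
pot [(array([ 0.551, -0.141,  0.053]), 0.65), (array([ 0.502, -0.417,  0.005]), 0.59)]
```

View pics/a_top.png

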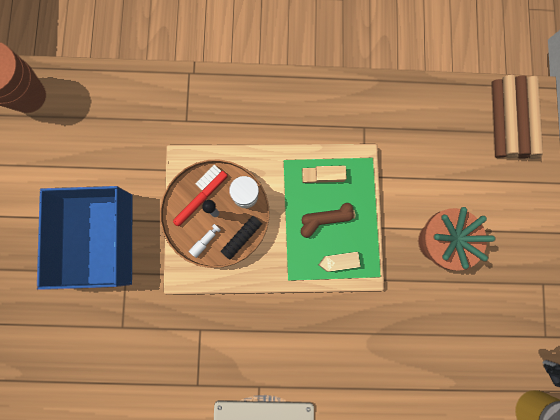

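View pics/a_scene.png

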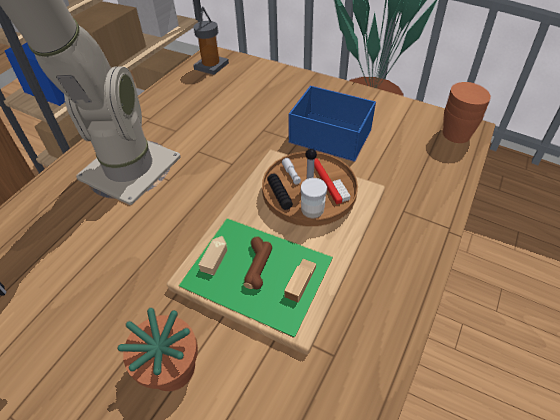

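The top view shows lap at about (325,174), branch (328,219), stake (342,262) and the bin around (85,237). The scene view agrees with the network marks. Next I'll go above the mat for a close look and fit the yaws.

```bash
cat >> h.py <<'E'
from scipy.optimize import minimize
P=np.array
T={'lap':P([[-35,-17],[66,-17],[66,17],[-35,17]]),
'stake':P([[-37.5,-18],[37.5,-18],[56,-4],[56,4],[37.5,18],[-37.5,18]]),
'branch':P([[-60,-15],[-61,-24],[-50,-29],[-24,-15],[65,-15],[65,5],[75,38],[62,45],[50,38],[25,15],[-60,15]])}
def rays(im,uv):
    f=210/np.tan(np.radians(im['fovy'])/2)
    K=P([[f,0,im['cx']],[0,f,im['cy']],[0,0,1]])
    return K
def fit(im,name,xy,z=.05):
    K=rays(im,0); D=P(im['distortion'],float); rv=cv2.Rodrigues(P(im['R'],float))[0]
    r=spotter.cut_out(im,name)
    if not r: return None
    m=r[0]['region'].astype(np.uint8)
    best=None
    def iou(p):
        c,s=np.cos(p[2]),np.sin(p[2]); q=T[name]/1000
        w=np.c_[q@P([[c,s],[-s,c]])+p[:2]]
        o=np.zeros_like(m)
        for zz in ((.036,.062) if name!='lap' else (.036,.05)):   # sweep of silhouette
            uv=cv2.projectPoints(np.c_[w,np.full(len(w),zz)],rv,P(im['t'],float),K,D)[0]
            cv2.fillPoly(o,[np.round(uv*16).astype(np.int32)],1,shift=4)
        return -(o&m).sum()/(o|m).sum()
    for y0 in np.arange(0,2*np.pi,np.pi/8):
        x0=[*xy,y0]
        s=minimize(iou,x0,method='Nelder-Mead',options=dict(initial_simplex=[x0,P(x0)+[.015,0,0],P(x0)+[0,.015,0],P(x0)+[0,0,.3]]))
        if best is None or s.fun<best.fun: best=s
    return np.round(best.x,3),round(-best.fun,3),r[0]['conf']
E
python3 - <<'E'
from h import *
for yaw in(np.pi/2,-np.pi/2):
  for p in([.65,-.14,.04],[.44,-.17,.04],[.55,-.14,.3],[.48,.42,.1],[.48,.42,.3]): 
    q=ik(p,[np.pi,0,yaw]); print(yaw,p,None if q is None else np.round(q,2))
im=eyes.get_image('top')
G={'lap':(.652,-.142),'stake':(.444,-.172),'branch':(.547,-.139)}
for n in G: print('top',n,fit(im,n,G[n]))
manip.goto([.52,-.14,.36],[np.pi,0,np.pi/2 if ik([.48,.42,.1],[np.pi,0,np.pi/2]) is not None else -np.pi/2])
im=eyes.get_image('wrist'); save(im,'w1.png')
for n in G: print('wrist',n,fit(im,n,G[n]),[np.round(d['xyz'],3) for d in spotter.mark_of(im,n)[:1]])
s=status.sense();print(s['t'],s['tcp_pos'],s['q'])
E
```

```text
1.5707963267948966 [0.65, -0.14, 0.04] [ 0.56  0.65 -0.58  1.51  0.38  1.09 -0.1 ]
1.5707963267948966 [0.44, -0.17, 0.04] [ 0.72  0.25 -0.49  2.03  0.15  0.89  0.15]
1.5707963267948966 [0.55, -0.14, 0.3] [ 0.64  0.22 -0.55  1.48  0.12  1.47  0.08]
1.5707963267948966 [0.48, 0.42, 0.1] [-0.02  0.75 -1.13  1.53  0.69  1.3  -1.23]
1.5707963267948966 [0.48, 0.42, 0.3] [-0.09  0.53 -1.05  1.27  0.45  1.59 -1.07]
-1.5707963267948966 [0.65, -0.14, 0.04] [-0.59  0.92  1.15  1.58 -0.88  1.23 -2.42]
-1.5707963267948966 [0.44, -0.17, 0.04] [-0.74  0.43  1.18  2.1  -0.5   0.93 -2.42]
-1.5707963267948966 [0.55, -0.14, 0.3] None
-1.5707963267948966 [0.48, 0.42, 0.1] [ 0.03  0.83 -1.25  1.53  0.8   1.36  1.85]
-1.5707963267948966 [0.48, 0.42, 0.3] [-0.01  0.62 -1.25  1.27  0.58  1.64  1.99]
top lap (array([ 0.689, -0.212,  0.215]), np.float64(-0.0), 0.81)
top stake (array([ 0.377, -0.145,  0.833]), np.float64(-0.0), 0.65)
top branch (array([ 0.629, -0.084,  0.037]), np.float64(-0.0), 0.55)
wrist lap (array([ 0.707, -0.062,  0.4  ]), np.float64(-0.0), 0.86) [array([ 0.654, -0.139,  0.038])]
wrist stake (array([ 0.531, -0.149, -0.226]), np.float64(-0.0), 0.98) [array([ 0.448, -0.168,  0.036])]
wrist branch None [array([ 0.545, -0.141,  0.031])]
3.2667 [ 0.51996724 -0.14027695  0.35992328] [ 0.66807225  0.14273683 -0.55013992  1.443672    0.07437559  1.57610685
  0.12235057]h.py:26: RuntimeWarning: overflow encountered in scalar negative
  return -(o&m).sum()/(o|m).sum()
```

```bash
sed -i 's/return -(o&m).sum()\/(o|m).sum()/return -float((o\&m).sum())\/float((o|m).sum())/' h.py
python3 - <<'E'
from h import *
G={'lap':(.652,-.142),'stake':(.444,-.172),'branch':(.547,-.139)}
for c in('wrist','top'):
  im=eyes.get_image(c)
  if c=='wrist':save(im,'w2.png')
  for n in G: print(c,n,fit(im,n,G[n]))
E
```

```text
wrist lap (array([ 0.653, -0.142,  1.671]), np.float64(0.943), 0.76)
wrist stake None
wrist branch (array([ 0.548, -0.138,  1.758]), np.float64(0.874), 0.91)
top lap (array([ 0.655, -0.141,  1.669]), np.float64(0.902), 0.71)
top stake (array([ 0.444, -0.172,  1.719]), np.float64(0.891), 0.96)
top branch (array([ 0.549, -0.14 ,  1.781]), np.float64(0.864), 0.75)
```

View pics/w1.png

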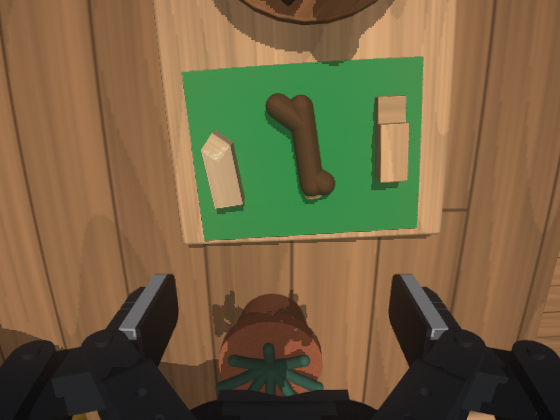

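The wrist view shows stake (222,172), branch (308,145, fork on the -x/+y side) and lap (393,140). This matches the fits. I'll do the stake first and check it.

```bash
cat >> h.py <<'E'
def pick(x,y,yaw,dx=0,z=.036):
    x+=dx*np.cos(yaw); y+=dx*np.sin(yaw)
    manip.goto([x,y,.14],[np.pi,0,yaw]); manip.line_to([x,y,z],feed=.12)
    clamp(50); s=status.sense(); print('grip',s['gripper_width'],s['finger_force'],s['force'])
    manip.line_to([x,y,.29],feed=.25); s=status.sense(); print('up',s['gripper_width'],s['finger_force'],s['t'])
    return s['gripper_width']>.015
def drop(x,y,yaw,z):
    manip.goto([x,y,.29],[np.pi,0,yaw]); manip.line_to([x,y,z],feed=.2)
    gripper_open(); manip.line_to([x,y,.29],feed=.3); s=status.sense(); print('dropped',s['t'],s['gripper_width'],s['force'])
E
python3 - <<'E'
from h import *
for y in (0,.3,np.pi,-np.pi/2): print(y,ik([.48,.42,.29],[np.pi,0,y]) is not None)
if pick(.445,-.171,1.72,.003): drop(.515,.42,np.pi/2,.045)
save(eyes.get_image('scene'),'s2.png')
E
```

```text
0 True
0.3 True
3.141592653589793 True
-1.5707963267948966 True
grip 0.03524714882982087 50.61344504356384 [-1.80309826 -1.20140003  5.83307517]
up 0.03521098317905429 49.806067943573 7.3
dropped 12.3083 0.08539893546972414 [0.75520473 0.50202975 0.15703774]
```

View pics/s2.png

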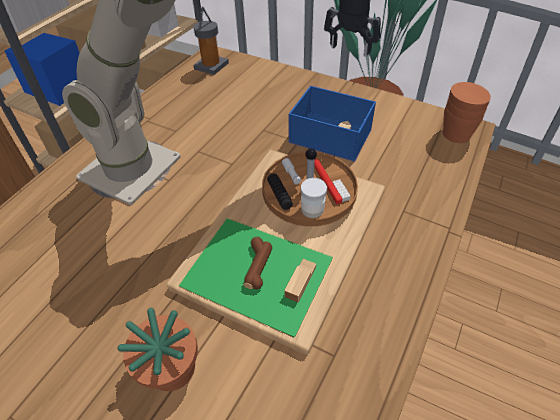

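The stake is in the bin at (345,126) and nothing else has moved. For the next picks I'll travel at a safe height before descending.

Run:
```python
from h import *
def go(x,y,yaw): manip.goto([x,y,.29],[np.pi,0,yaw])
go(.654,-.142,1.67)
if pick(.654,-.142,1.67,.008):
    drop(.445,.42,np.pi/2,.045)
    go(.548,-.139,1.77)
    im=eyes.get_image('top'); f=fit(im,'branch',(.548,-.139)); print(f)
    if pick(.548,-.139,1.77,.003):
        q=status.sense()['q']
        for y in(0,np.pi):print(y,np.round(ik([.48,.42,.29],[np.pi,0,y])-q,2))
        save(eyes.get_image('scene'),'s3.png')
```

```text
grip 0.03326714423129136 51.32934093475342 [ 0.31769501 -0.64322966  3.81054247]
up 0.03314931995367336 50.6657999753952 17.8
dropped 22.825 0.08533458064777022 [ 0.77345424 -0.32421477 -0.6955572 ]
(array([ 0.548, -0.138,  1.774]), np.float64(0.84), 0.68)
grip 0.028058280538652985 48.811715841293335 [-1.36827918 -0.77269557  4.88457187]
up 0.028473440269862704 48.88256907463074 28.3583
0 [-2.21 -0.15  1.7  -0.14 -0.59 -0.08 -2.3 ]
3.141592653589793 [-1.24  0.06  0.26 -0.2   0.01  0.03  0.46]
```

View pics/s3.png

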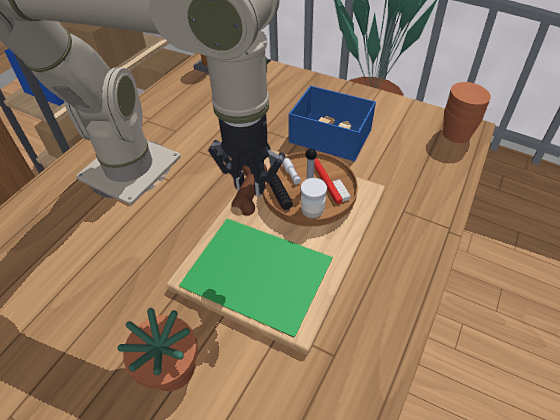

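The branch is held at (243,190), and two scraps are in the bin at (325,121) and (345,126). Yaw = π is an easy joint move, so I'll use it for the drop.

Run:
```python
from h import *
drop(.48,.42,np.pi,.07)
im=eyes.get_image('wrist'); t=eyes.get_image('top'); s=eyes.get_image('scene')
cv2.imwrite('pics/end.png',cv2.resize(np.hstack([im['pixels'],s['pixels']]),(800,300))[:,:,::-1])
for n in('lap_mid','stake_mid','branch_mid','jar_mid','brush_mid'): print(n,[(np.round(d['xyz'],3),d['conf']) for p in(im,s) for d in spotter.mark_of(p,n)[:1]])
print(status.sense()['t'])
```

```text
dropped 33.15 0.08512231717439865 [ 0.60596311 -0.46476195 -0.40156913]
lap_mid [(array([0.441, 0.412, 0.022]), 0.79), (array([0.485, 0.42 , 0.032]), 0.22)]
stake_mid [(array([0.512, 0.419, 0.021]), 0.82)]
branch_mid [(array([0.486, 0.421, 0.048]), 0.88), (array([0.584, 0.168, 0.071]), 0.69)]
jar_mid [(array([0.598, 0.058, 0.104]), 0.69)]
brush_mid [(array([0.587, 0.169, 0.07 ]), 0.56), (array([0.585, 0.17 , 0.07 ]), 0.91)]
33.8
```

View pics/end.png

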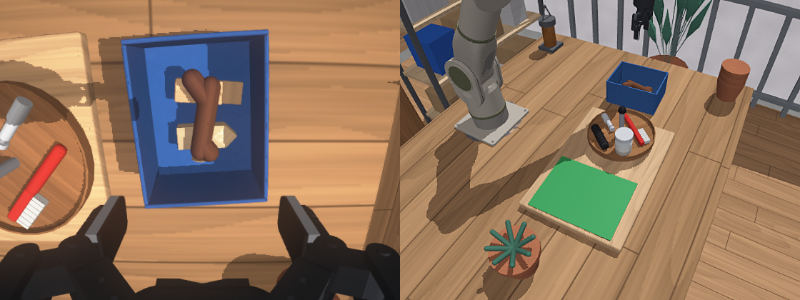

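The left half (wrist view) shows all three scraps inside the bin, with the branch (205,120) lying across the other two, about 0.05 m up and below the rim. The mat is empty and the caddy is untouched.

```bash
python3 -c "
from station import *
print(order.sign_off())"
```

```text
the job is handed in; nothing more can be done
None
```

All three scraps are in the blue bin below the rim, the caddy's things are where they were, the gripper is open and clear, and the job was handed in at about 34 s.

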